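Clamp the filter frame with the turnbuckle

TASK

Clamp the square filter frame that lies in one of the two turnbuckle clamps: swing that clamp's lever right over to the other side, so that the sleeve turns as far as it goes and draws both jaws in, leaving the frame flat, centred and square between them. Do not move the lever of the other clamp, which has the round sensor in it.

Things in the scene. Friction and masses are not known exactly. Their poses are not given: they have to be found in the camera images.
- clamp_a: Fixed clamp round the frame: plate 155x130x16 mm; origin under its centre, on the worktop, x along 155, z up. Turnbuckle along y at x=-45, 38 mm over the worktop: steel sleeve 36 long, brass threaded ends, two jaws at +-y (lugs 48 mm high, rest under 36). Lever at the sleeve's middle: rod 8 mm thick, ball knob 18 mm, its centre 65 mm from the axis. Nest of the frame at x=+35, y=0.
- clamp_a_sleeve (a joint): Turn of its sleeve, 0 to 1.40 rad (stop), starts below 0.25. Lever lean from upright toward +x of clamp_a = value - 0.44: it starts toward -x, ends over the nest. 1 rad draws each jaw in 4.7 mm; jaw gap 64 mm at 0, 51 at 1.40. Stiff (2-3 N), stays put. A closed fingertip on the lever's -x side, tip 60-66 mm over the worktop, moved level along +x, pushes it right over.
- frame_center (a point): Centre (half-way up) of the filter frame to clamp: flat black square, 50x50x9 mm, dark glass, lying loose on clamp_a's plate between its jaws, up to 3 mm off the nest's centre and 4 degrees askew. The closing jaws push it straight and central; it need not be touched.
- clamp_b_knob (a point): Centre of the 18 mm black ball knob on the lever of the OTHER clamp, to be left alone: same make and size, but with a round black sensor puck (48 mm wide, 26 high) between its jaws. Which clamp stands left and which right varies; both are turned up to 20 degrees from straight ahead.
Not all that is in view belongs to the job. Leave any purple look-alike of the part that bears frame_center alone.

How it is judged:
By the outcome, as a careful person would: the job done as asked, in the order asked, and still so for the second after the job is handed in, with the robot touching nothing.
It also fails if it takes over 40 s, if anything falls off the work surface, if the arm or the gripper's body presses on something with over 40 N, if the wrist force passes 120 N, or if a joint passes its speed limit or range.

ROBOT

A 6-joint arm with a two-finger parallel gripper is mounted at the origin on a cart in front of the work surface, level with it; the furniture and walls round the work are solid. World frame = base frame: x ahead of the robot, y to its left, z up, the work surface at z = 0. Lengths are in m, angles in rad, forces in N, time in s.
With the tool pointing down it reaches from about 0.4 to 0.825 m from the base axis. Payload 7 kg.
Tool frame: the origin (TCP) lies on the centre line of the jaws, within the pads' length; the fingertips stand env.tcp_to_tips ahead of it and the grasp point (between the pads) is the TCP (env.tcp_to_tips is the distance from the TCP to the fingertips, in m); x points along the fingers, y is the direction in which the jaws open and shut, and the axes are right-handed (so a half turn about x gives the same grasp; the last joint's range is limited). The gripper opens to 88 mm and grips with 3 to 60 N. Pads are 19 mm wide; open, the fingers measure 130 mm over their backs; the gripper's body (78 mm by 193 mm) begins 47 mm behind the grasp point.
Start: joints at [1.476, 0.359, 0.012, 0, -1.224, -0.288], TCP at [0.252, 0.626, 0.246] pointing down, gripper open.
Joint ranges: [-3.07, 3.07], [-1.43, 2.12], [-1.02, 1.25], [-3.03, 1.67], [-3.05, -0], [-3.03, 3.03]. Speed limits (rad/s): [2.39, 2.39, 3.01, 3.14, 3.14, 3.14].

INTERFACE

Orientations are given as a 3x3 rotation matrix whose columns are the frame's x, y, z axes.
In Python, from plant import telemetry, camera, env gives the robot as it stands.
- The arm moves only by the tool jog_arm, never from a script. Its argument "motion" is a list of rows, each a list of 6 numbers: the shift along the world's x, y, z scaled (see below), then the turn, a rotation vector about the world's x, y, z scaled (see below). A call has 1 to 8 rows; each row shifts and turns the pose as measured when the row begins; what a row does not reach is not made up. The controller multiplies each number of a shift by 20 mm and each number of a turn by 0.08 rad. A row lasts 1/10 s, in which the tool goes at most 50 mm and 8.59 degrees, less where a joint would pass 70% of its speed; a pose out of reach is approached as far as the arm can. A call with a number of a shift or a turn outside -1 to 1 is refused whole. A call with a gripper value outside its range is refused whole. "gripper" is the closure, from 0 (fully open) to 1 (shut), set as the call begins (left out, the last holds). The fingers move at their own pace and stop on an object; "newtons" is the grip in N (left out, the last holds). Time passes only in rows, so rows that do not move let the fingers close. It gives the time, the measured TCP pose, the force and the opening at its end, in the units of the state.
- telemetry.observe(): the state, without advancing time (a new reading comes with each control period).
- camera(name): name is "scene" or "top"; returns a dict with "frame" (480x640x3 uint8, red, green, blue), "camera_matrix" (3x3 intrinsics, pixels), "k1" (the pictures are not rectified: a ray, as slopes to the right and down, at radius r is drawn at 1 + k1 r^2 times it, then the intrinsics apply), "R" (3x3) and "t" (3): a world point X has camera coordinates R X + t. Camera axes: x right, y down, z forward; pixel columns grow to the right and rows downward; lengths in m; the calibration is good to about 2 mm. A picture is of the moment at which its call begins. There is no depth.
- env.hand_in(): hands the job in, once; it reports no verdict.
The state is a dict: "clock": time; "q": joint angles; "qvel": joint speeds; "joint_efforts": joint torques, N m; "position": TCP position; "tool_rot": TCP orientation; "wrist_force": force on the tool from outside, world axes, zero at the start; "wrist_torque": the same for the moment, N m; "finger_gap": finger opening in m.
Only numpy, scipy, OpenCV 4.12 (cv2) and the standard library are available. Lean on these libraries where they do the work, as an engineer would, in place of code of your own. Each camera call takes 0.05 s, during which the arm holds its last target.

## Working session

There is one attempt and no reset: what is moved stays moved. The work goes in short steps, Python scripts to look and compute and a tool call to move; the robot and the scene stay as the last step left them, time stands still between calls to the robot, and variables do not carry over. Pictures are saved under pics/ and viewed, and the job is handed in when it is done.

Besides the shell and the picture viewer there is one more tool, called as name(argument=value, ...) on one line, values as JSON. jog_arm: Moves the arm, as the interface text tells. Its arguments: {"type":"object","properties":{"motion":{"type":"array","items":{"type":"array","items":{"type":"number"}}},"gripper":{"type":"number"},"newtons":{"type":"number"}},"required":["motion"]}

```bash
mkdir -p pics; ls
python3 - <<'E'
from plant import telemetry,camera,env
import cv2,pickle
d={}
for n in("scene","top"):
    c=camera(n);d[n]=c
    cv2.imwrite(f"pics/{n}0.png",c["frame"][:,:,::-1])
    print(n,c["camera_matrix"],c["k1"],c["R"],c["t"])
pickle.dump(d,open("c0.pkl","wb"))
print(env.tcp_to_tips,telemetry.observe())
E
```

```text
pics
scene [[441.89185076   0.         321.17319368]
 [  0.         441.89185076 246.92394837]
 [  0.           0.           1.        ]] -0.0978965444774187 [[ 0.67160269 -0.74082618 -0.01124263]
 [-0.51254641 -0.45358927 -0.72907678]
 [ 0.53501963  0.4954123  -0.68433957]] [-0.32492586  0.36579384  0.87551428]
top [[550.89398803   0.         322.25790067]
 [  0.         550.89398803 237.22765237]
 [  0.           0.           1.        ]] 0.020663373457298406 [[-0.00339586 -0.99999304  0.00154227]
 [-0.99777995  0.00328576 -0.06651591]
 [ 0.06651038 -0.00176473 -0.99778417]] [0.02386392 0.53358441 1.37007983]
0.019 {'clock': 0.1, 'q': array([ 1.47609782e+00,  3.59294829e-01,  1.11472147e-02, -2.97920720e-04,
       -1.22411961e+00, -2.88087551e-01]), 'qvel': array([ 0.00339872, -0.00229382,  0.00275798,  0.00306679,  0.00139104,
       -0.0004037 ]), 'joint_efforts': array([-7.89879505e-04, -5.84162092e+01,  2.93751007e+01,  7.01555461e+00,
        1.01270154e-02, -5.08091250e-05]), 'position': array([0.25199716, 0.62574598, 0.24473007]), 'tool_rot': array([[-4.18023507e-04, -3.73600119e-01, -9.27589767e-01],
       [-1.43779882e-03, -9.27588665e-01,  3.73600323e-01],
       [-9.99998879e-01,  1.48986119e-03, -1.49407944e-04]]), 'wrist_force': array([ 0.14134995, -0.85975367,  0.54520425]), 'wrist_torque': array([-0.00236788, -0.00864009, -0.00868265]), 'finger_gap': 0.08774908275430654}
```

View pics/scene0.png

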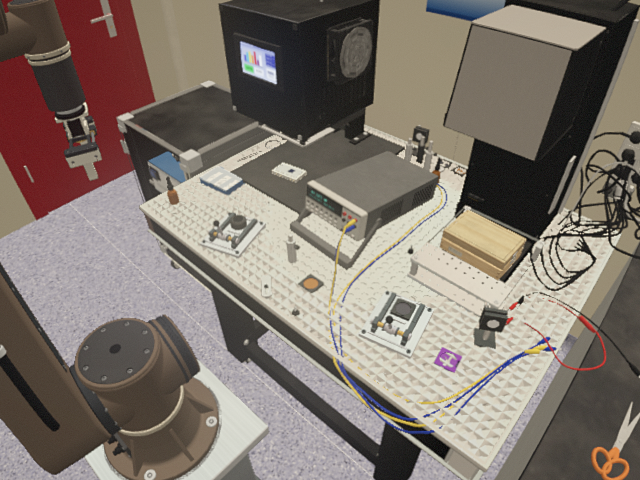

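View pics/top0.png

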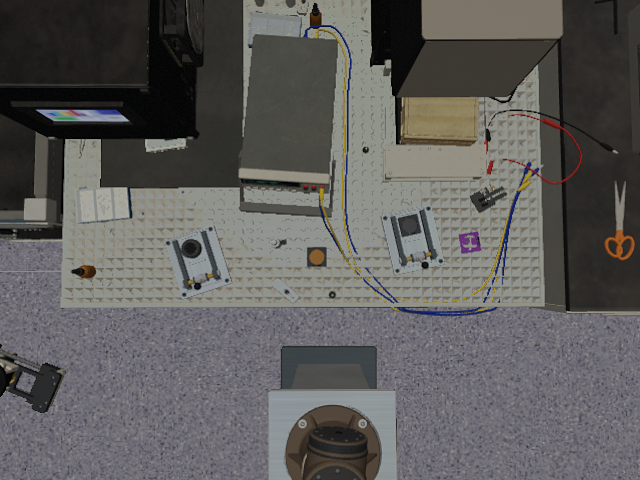

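The right clamp, at top px (412,240), holds the square. The left one, at (198,262), holds the round puck. I'll zoom in on both.

Run:
```python
import cv2,pickle,numpy as np
d=pickle.load(open("c0.pkl","rb"))
t=d["top"]["frame"][195:285,370:460,::-1]; s=d["scene"]["frame"][275:375,350:450,::-1]
b=d["top"]["frame"][215:305,155:245,::-1]
f=lambda i:cv2.resize(i,(390,390),interpolation=cv2.INTER_CUBIC)
cv2.imwrite("pics/z0.png",np.hstack([f(t),f(s)]))
cv2.imwrite("pics/zb0.png",f(b))
```

```text
(no output)
```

View pics/z0.png

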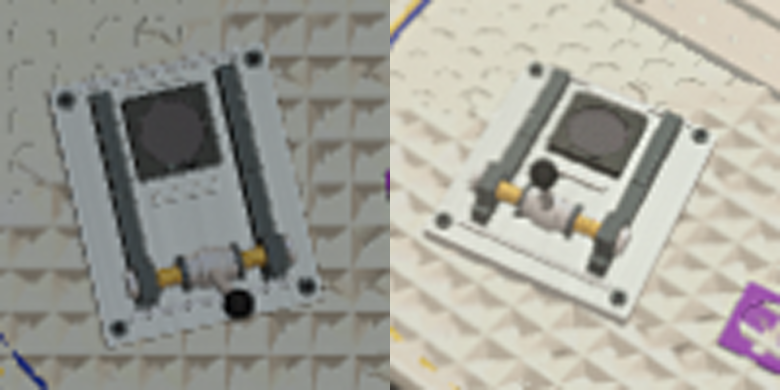

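View pics/zb0.png

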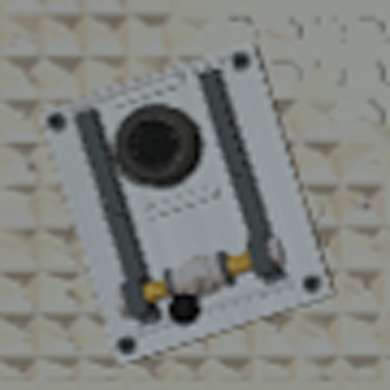

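```bash
cat > h.py <<'E'
import numpy as np,cv2
def und(c,p):
    return cv2.undistortPoints(np.array([[p]],float),c["camera_matrix"],np.array([c["k1"],0,0,0.]))[0,0]
def ray(c,p):
    x,y=und(c,p);R=np.array(c["R"]);return -R.T@np.array(c["t"]),R.T@np.array([x,y,1])
def onz(c,p,z):
    o,v=ray(c,p);return o+v*(z-o[2])/v[2]
def tri(c1,p1,c2,p2):
    A=[]
    for c,p in((c1,p1),(c2,p2)):
        x,y=und(c,p);M=np.c_[c["R"],c["t"]];A+= [x*M[2]-M[0],y*M[2]-M[1]]
    A=np.array(A);return np.linalg.lstsq(A[:,:3],-A[:,3],rcond=None)[0]
E
python3 - <<'E'
import pickle;from h import *
d=pickle.load(open("c0.pkl","rb"));T=d["top"];S=d["scene"]
t=lambda u,v:(370+(u+.5)/4.3333-.5,195+(v+.5)/4.3333-.5)
s=lambda u,v:(350+(u-390+.5)/3.9-.5,275+(v+.5)/3.9-.5)
B=[onz(T,t(*p),.019) for p in[(65,99),(254,58),(307,287),(119,328)]]
Bs=[onz(S,s(*p),.019) for p in[(536,70),(701,135),(619,298),(443,221)]]
for q in(B,Bs):
    q=np.array(q);c=q.mean(0);ex=(q[0]+q[1]-q[2]-q[3])/2
    ey=(q[0]+q[3]-q[1]-q[2])/2
    a=np.arctan2(ex[1],ex[0]);print(q[:,:2].round(4).tolist(),c,np.degrees(a),np.degrees(np.arctan2(-ey[0],ey[1])),np.linalg.norm(ex),np.linalg.norm(ey))
k=tri(T,t(238,303),S,s(543,173));print("knob",k)
# frame corners top at z=.025+
F=np.array([onz(T,t(*p),.025) for p in[(121,104),(205,83),(223,161),(143,183)]]);print(F,F.mean(0))
for nm,q in(("t",B),("s",Bs)):
    q=np.array(q);c=q.mean(0);ex=(q[0]+q[1]-q[2]-q[3]);a=np.arctan2(ex[1],ex[0])
    R=np.array([[np.cos(a),np.sin(a)],[-np.sin(a),np.cos(a)]]);print(nm,"knob local",R@(k[:2]-c[:2]),"frame",R@(F.mean(0)[:2]-c[:2]))
E
```

```text
[[0.583, -0.1354], [0.6066, -0.2457], [0.4732, -0.2742], [0.4499, -0.1652]] [ 0.52819433 -0.20511077  0.019     ] 12.324216924267807 12.088675614479222 0.13643541400149134 0.11215718806336461
[[0.5821, -0.1348], [0.6068, -0.244], [0.4735, -0.2732], [0.4491, -0.1636]] [ 0.52786002 -0.20390168  0.019     ] 12.290022663036726 12.661447291188596 0.1362934071218382 0.11215615801935648
knob [ 0.46233194 -0.21848717  0.10002466]
[[ 0.57939721 -0.16711065  0.025     ]
 [ 0.59145711 -0.21592687  0.025     ]
 [ 0.54607432 -0.22566544  0.025     ]
 [ 0.53347193 -0.17925568  0.025     ]] [ 0.56260014 -0.19698966  0.025     ]
t knob local [-0.06719973  0.00098975] frame [0.03534635 0.00059027]
s knob local [-0.06713102 -0.0003029 ] frame [ 0.03541527 -0.00064118]
```

The scene view has the knob at about (389,319). Both views agree that clamp_a is at (0.528, -0.204) with yaw 12.3°. Its lever leans about -0.35 rad and the frame lies near the nest. I'll travel high with the gripper shut and the jaw axis along clamp y.

jog_arm(motion=[[0.4,-1,0,0,0,-0.8],[0.4,-1,0,0,0,-0.8],[0.4,-1,0,0,0,-0.8],[0.4,-1,0,0,0,-0.8],[0.4,-1,0,0,0,-0.8],[0.4,-1,0,0,0,-0.8],[0.4,-1,0,0,0,-0.8],[0.4,-1,0,0,0,-0.8]], gripper=1, newtons=20)

```text
clock: 0.9
position: [0.3157, 0.4599, 0.2393]
tool_rot: [[-0.006, -0.791, -0.612], [-0.008, -0.612, 0.791], [-1.0, 0.009, -0.003]]
wrist_force: [-0.5, -0.1, 0.3]
finger_gap: 0.0292
```

jog_arm(motion=[[0.4,-1,0,0,0,-0.8],[0.4,-1,0,0,0,-0.8],[0.4,-1,0,0,0,-0.8],[0.4,-1,0,0,0,-0.8],[0.4,-1,0,0,0,-0.8],[0.4,-1,0,0,0,-0.8],[0.4,-1,0,0,0,-0.8],[0.4,-1,0,0,0,-0.8]])

```text
clock: 1.7
position: [0.3804, 0.2911, 0.237]
tool_rot: [[-0.013, -0.992, -0.125], [-0.007, -0.125, 0.992], [-1.0, 0.014, -0.005]]
wrist_force: [0.3, 0.4, -0.1]
finger_gap: 0.0003
```

jog_arm(motion=[[0.1,-1,0,0,0,-0.75],[0.1,-1,0,0,0,-0.75],[0.1,-1,0,0,0,-0.75],[0.1,-1,0,0,0,-0.75],[0.1,-1,0,0,0,-0.75],[0.1,-1,0,0,0,-0.75],[0.1,-1,0,0,0,-0.75],[0.1,-1,0,0,0,-0.75]])

```text
clock: 2.5
position: [0.3953, 0.1229, 0.235]
tool_rot: [[-0.018, -0.93, 0.368], [-0.001, 0.368, 0.93], [-1.0, 0.016, -0.008]]
wrist_force: [0.2, -0.2, 0.6]
finger_gap: 0.0004
```

jog_arm(motion=[[0.1,-1,0,0,0,-0.75],[0.1,-1,0,0,0,-0.75],[0.1,-1,0,0,0,-0.75],[0.1,-1,0,0,0,-0.75],[0.1,-1,0,0,0,-0.75],[0.1,-1,0,0,0,-0.75],[0.1,-1,0,0,0,-0.75],[0.1,-1,0,0,0,-0.75]])

```text
clock: 3.3
position: [0.409, -0.0445, 0.2339]
tool_rot: [[-0.019, -0.639, 0.769], [0.008, 0.769, 0.64], [-1.0, 0.018, -0.009]]
wrist_force: [0.5, -0.2, -0.1]
finger_gap: 0.0005
```

jog_arm(motion=[[0.05,-1,0,0,-0.05,-0.75],[0.05,-1,0,0,-0.05,-0.75],[0.05,-1,0,0,-0.05,-0.75],[0.05,-1,0,0,-0.05,-0.75],[0.05,-1,0,-0.05,-0.05,-0.75],[0.05,-1,0,-0.05,-0.05,-0.75],[0.05,-1,0,0,0,-0.75],[0.05,-1,0,0,0,-0.4]])

```text
clock: 4.1
position: [0.4146, -0.2113, 0.2324]
tool_rot: [[0.007, -0.219, 0.976], [0.002, 0.976, 0.219], [-1.0, 0.001, 0.007]]
wrist_force: [1.3, -0.2, -0.9]
finger_gap: 0.0006
```

Run:
```python
from plant import telemetry,camera
import numpy as np
o=telemetry.observe();p=o["position"];R=o["tool_rot"]
print(o["clock"],p.round(4),R.round(3).tolist(),np.degrees(np.arctan2(R[1,1],R[0,1])))
```

```text
4.1 [ 0.4146 -0.2113  0.2324] [[0.007, -0.219, 0.976], [0.002, 0.976, 0.219], [-1.0, 0.001, 0.007]] 102.65247104606206
```

jog_arm(motion=[[0.1,-0.6,-0.9,0,0.05,0],[0.1,-0.3,-0.9,0,0.03,0],[0,0,-0.9,0,0,0],[0,0,-0.9,0,0,0],[0,0,-0.9,0,0,0],[0,0,-0.9,0,0,0],[0,0,-0.8,0,0,0],[0,0,0,0,0,0]])

```text
clock: 4.9
position: [0.4165, -0.2327, 0.1027]
tool_rot: [[-0.001, -0.213, 0.977], [0.003, 0.977, 0.213], [-1.0, 0.003, -0.001]]
wrist_force: [-0.2, 0.2, -0.2]
finger_gap: 0.0005
```

```bash
cat > look.py <<'E'
import sys
from plant import telemetry,camera
from h import *
n=sys.argv[1]
o=telemetry.observe();p=o["position"];R=o["tool_rot"]
a=np.radians(12.3);M=np.array([[np.cos(a),np.sin(a)],[-np.sin(a),np.cos(a)]])
print(o["clock"],p.round(4),"tip z",p[2]-.019,"local",(M@(p[:2]-[.528,-.2045])).round(4),R[:,0].round(3),np.degrees(np.arctan2(R[1,1],R[0,1])),o["wrist_force"].round(1))
T=camera("top");S=camera("scene")
import pickle;pickle.dump({"top":T,"scene":S},open(f"c{n}.pkl","wb"))
f=lambda i:cv2.resize(i,(390,390),interpolation=cv2.INTER_CUBIC)
cv2.imwrite(f"pics/z{n}.png",np.hstack([f(T["frame"][195:285,370:460,::-1]),f(S["frame"][275:375,350:450,::-1])]))
E
python3 look.py 1
```

```text
4.9 [ 0.4165 -0.2327  0.1027] tip z 0.08372856959840887 local [-0.115  -0.0038] [-0.001  0.003 -1.   ] 102.27485637315165 [-0.2  0.2 -0.2]
```

View pics/z1.png

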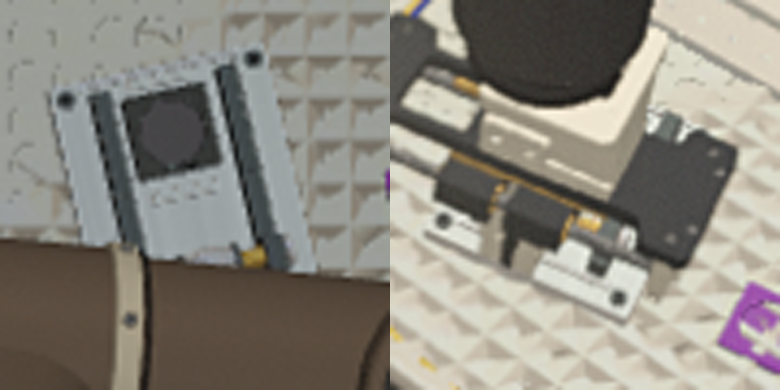

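The gripper is upright behind the lever: the top view is partly hidden by the arm, while in the scene view the fingers are at about (500,215) of the zoom. I'll lower it to 63 mm, centre it, then push gently.

jog_arm(motion=[[0,0.2,-0.5,0,0,0],[0,0,-0.5,0,0,0],[0,0,0,0,0,0]])

```text
clock: 5.3
position: [0.4194, -0.2289, 0.0854]
tool_rot: [[0.006, -0.213, 0.977], [0.001, 0.977, 0.213], [-1.0, -0.0, 0.006]]
wrist_force: [-0.1, -0.9, 0.1]
finger_gap: 0.0005
```

jog_arm(motion=[[0.3,0.065,0,0,0,0],[0.3,0.065,0,0,0,0],[0.3,0.065,0,0,0,0],[0.3,0.065,0,0,0,0],[0.3,0.065,0,0,0,0]])

```text
clock: 5.8
position: [0.4518, -0.2219, 0.0862]
tool_rot: [[0.006, -0.214, 0.977], [0.001, 0.977, 0.214], [-1.0, -0.0, 0.006]]
wrist_force: [-1.4, -0.4, 0.5]
finger_gap: 0.0004
```

jog_arm(motion=[[0.3,0.065,-0.1,0,0,0],[0.3,0.065,-0.1,0,0,0],[0.3,0.065,-0.05,0,0,0],[0.3,0.065,-0.05,0,0,0],[0.3,0.065,0,0,0,0]])

```text
clock: 6.3
position: [0.4831, -0.2148, 0.0792]
tool_rot: [[0.003, -0.213, 0.977], [0.001, 0.977, 0.213], [-1.0, 0.0, 0.003]]
wrist_force: [-2.8, -1.5, -1.1]
finger_gap: 0.0008
```

jog_arm(motion=[[0.25,0.055,0.1,0,0,0],[0.25,0.055,0.05,0,0,0],[0.25,0.055,0,0,0,0]])

```text
clock: 6.6
position: [0.498, -0.2113, 0.0815]
tool_rot: [[-0.0, -0.213, 0.977], [0.001, 0.977, 0.213], [-1.0, 0.001, 0.0]]
wrist_force: [-2.5, -0.1, 0.0]
finger_gap: 0.0004
```

```bash
python3 look.py 2
```

```text
6.6 [ 0.498  -0.2113  0.0815] tip z 0.06254590056353716 local [-0.0307 -0.0002] [-0.     0.001 -1.   ] 102.29274309211516 [-2.5 -0.1  0. ]
```

View pics/z2.png

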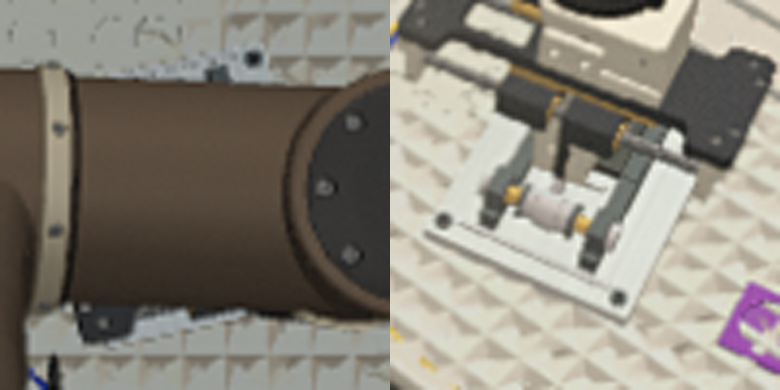

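The lever is now past upright with the fingers behind it, at zoom (555,180). I'll keep pushing until it reaches the stop.

jog_arm(motion=[[0.15,0.03,0,0,0,0],[0.15,0.03,0,0,0,0]])

```text
clock: 6.9
position: [0.505, -0.21, 0.0818]
tool_rot: [[0.001, -0.213, 0.977], [0.001, 0.977, 0.213], [-1.0, 0.001, 0.002]]
wrist_force: [-4.5, -0.9, 1.4]
finger_gap: 0.0006
```

jog_arm(motion=[[0.15,0.03,0,0,0,0]])

```text
clock: 7.0
position: [0.5058, -0.2095, 0.0814]
tool_rot: [[-0.003, -0.213, 0.977], [0.001, 0.977, 0.213], [-1.0, 0.002, -0.003]]
wrist_force: [-12.2, -4.7, 6.0]
finger_gap: 0.0007
```

jog_arm(motion=[[0.12,0.025,0,0,0,0]])

```text
clock: 7.1
position: [0.5058, -0.2095, 0.0811]
tool_rot: [[-0.008, -0.213, 0.977], [0.001, 0.977, 0.213], [-1.0, 0.003, -0.008]]
wrist_force: [-9.3, -3.7, 7.4]
finger_gap: 0.0009
```

The force jumped to 12 N with no further motion, at the travel expected for the stop. I'll back off, rise and check.

jog_arm(motion=[[-0.5,-0.11,0,0,0,0],[-1,-0.21,0,0,0,0],[-1,-0.21,0.3,0,0,0],[-1,-0.21,1,0,0,0],[-1,-0.21,1,0,0,0],[-0.3,0.5,1,0,0,0],[0,1,1,0,0,0],[0,1,1,0,0,0]])

```text
clock: 7.9
position: [0.4078, -0.179, 0.189]
tool_rot: [[-0.0, -0.21, 0.978], [0.002, 0.978, 0.21], [-1.0, 0.002, 0.0]]
wrist_force: [1.5, 0.7, 0.1]
finger_gap: 0.0003
```

jog_arm(motion=[[0,1,1,0,0,0],[0,1,0.5,0,0,0],[0,1,0,0,0,0],[0,1,0,0,0,0],[0,1,0,0,0,0],[0,1,0,0,0,0],[0,1,0,0,0,0],[0,0,0,0,0,0]])

```text
clock: 8.7
position: [0.4125, -0.0306, 0.2275]
tool_rot: [[0.027, -0.211, 0.977], [0.01, 0.977, 0.211], [-1.0, 0.004, 0.029]]
wrist_force: [0.1, -0.5, -0.9]
finger_gap: 0.0007
```

```bash
python3 look.py 3
```

```text
8.7 [ 0.4125 -0.0306  0.2275] tip z 0.2084959611433496 local [-0.0758  0.1945] [ 0.027  0.01  -1.   ] 102.18963148166499 [ 0.1 -0.5 -0.9]
```

View pics/z3.png

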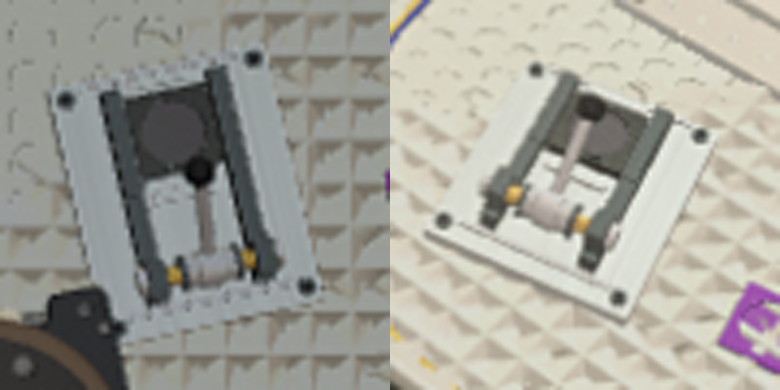

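Run:
```python
import pickle;from h import *
d=pickle.load(open("c3.pkl","rb"));T=d["top"];S=d["scene"]
e=pickle.load(open("c0.pkl","rb"))
t=lambda u,v:(370+(u+.5)/4.3333-.5,195+(v+.5)/4.3333-.5)
s=lambda u,v:(350+(u-390+.5)/3.9-.5,275+(v+.5)/3.9-.5)
k=tri(T,t(198,172),S,s(592,107));a=np.radians(12.3);M=np.array([[np.cos(a),np.sin(a)],[-np.sin(a),np.cos(a)]])
L=M@(k[:2]-[.528,-.2045]);print(k,L,"lean",np.arctan2(L[0]+.045,k[2]-.038))
for p in[(125,97),(207,78),(225,155),(145,180)]: print((M@(onz(T,t(*p),.025)[:2]-[.528,-.2045])).round(4))
# jaw inner edges (top of rails z .036)
for p in[(122,97),(208,80),(150,240),(240,225)]: print("jaw",(M@(onz(T,t(*p),.036)[:2]-[.528,-.2045])).round(4))
x=lambda c:c["top"]["frame"][215:305,155:245].astype(int)
print("clamp b change",np.abs(x(d)-x(e)).max(),np.abs(x(d)-x(e)).mean())
```

```text
[ 0.53608    -0.20228207  0.07710566] [0.00836702 0.00044574] lean 0.9384149680564465
[0.0617 0.0224]
[ 0.0622 -0.0265]
[ 0.0163 -0.0265]
[0.0122 0.022 ]
jaw [0.0612 0.0258]
jaw [ 0.0601 -0.0246]
jaw [-0.0224  0.0287]
jaw [-0.0251 -0.0235]
clamp b change 10 7.660493827160494
```

Run:
```python
from plant import env
print(env.hand_in())
```

```text
the job is handed in; nothing more can be done
None
```

I swung the lever of the right-hand clamp, the one with the square frame, fully over with the closed fingertips. I then backed the arm away and handed the job in at about 8.8 s.

- **Stop reached:** the push force jumped from about 3–5 N to 12 N and the lever moved no further.
- **Lever position:** the two camera views together put the lean at 0.94 rad. The stop is at 0.96, so that is within measuring error.
- **Jaws and frame:** the jaw gap measures about 50–52 mm, against a nominal 51. The frame looks flat and square between the jaws. My rough corner picks put its centre about 2–3 mm from the nest centre, at (0.038, -0.002) m against (0.035, 0). Two things blur that figure: the knob and jaws partly hide the corners, and the calibration is good to about 2 mm.
- **Other clamp:** I did not touch it. The before and after pictures of it differ only by a small, even change in brightness of at most 10 grey levels.

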